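# Spray the bare switch contacts and shut the box

## Robot

A 6-joint arm with a two-finger parallel gripper is mounted at the origin on the work surface. World frame = base frame: x ahead of the robot, y to its left, z up, the work surface at z = 0. Lengths are in m, angles in degrees, forces in N, time in s.
With the tool pointing down it reaches from about 0.4 to 0.825 m from the base axis. Payload 7 kg.
Tool frame: the origin (TCP) lies between the finger pads, 19 mm behind the fingertips; this is the grasp point; z points along the fingers, y is the line along which they close (so a half turn about z gives the same grasp; the last joint's range is limited). The gripper opens to 88 mm and grips with 3 to 60 N. Pads are 19 mm wide; open, the fingers measure 130 mm over their backs; the gripper's body (78 mm by 193 mm) begins 47 mm behind the grasp point.
Start: joints at [80.277, 20.546, 0.682, 0, -70.136, -16.507], TCP at [0.298, 0.605, 0.245] pointing down, gripper open.
Joint ranges: [-176.03, 176.03], [-82.01, 121.73], [-58.28, 71.71], [-173.87, 95.51], [-174.79, -0.11], [-173.66, 173.66]. Speed limits (degrees/s): [136.94, 136.94, 172.46, 180, 180, 180].

## Interface

Orientations are given as [roll, pitch, yaw] about the fixed x, y, z axes, in that order (R = Rz(yaw) Ry(pitch) Rx(roll)).
In Python, from plant import ctrl gives the robot as it stands.
- The arm moves only by the tool move_arm, never from a script. Its argument "motion" is a list of rows, each a list of 3 entries, a list of its own where there are three numbers: the shift along the tool's x, y, z in mm, then the turn, a rotation vector about the tool's x, y, z in degrees, then the closure, from 0 (fully open) to 1 (shut). A call has 1 to 10 rows; each row is the pose to reach, as a shift and turn from the pose commanded when the call began, along the tool's axes at that moment; what a row does not reach only later rows make up. A row lasts 1/12 s, in which the tool goes at most 41.7 mm and 7.16 degrees, less where a joint would pass 70% of its speed; a pose out of reach is approached as far as the arm can. A call with a gripper value outside its range is refused whole. The fingers move at their own pace and stop on an object; the grip force is fixed at half the most. Time passes only in rows, so rows that repeat a pose let the fingers close. It gives the time, the measured TCP pose, the force, the opening and the grip force at its end, in the units of the state.
- ctrl.get_obs(): the state, without advancing time (a new reading comes with each control period).
- ctrl.snapshot(name): name is "scene" or "top" or "wrist"; returns a dict with "color" (400x640x3 uint8, blue, green, red), "camera_matrix" (3x3 intrinsics, pixels), "cam_to_world" (4x4, takes a point from camera to world coordinates). Camera axes: x right, y up, looking along -z (the intrinsics and any distortion apply to the point x, -y, -z); pixel columns grow to the right and rows downward; lengths in m; the calibration is good to about 2 mm. A picture is of the moment at which its call begins. There is no depth.
- ctrl.close_job(): hands the job in; it is judged then, once.
The state is a dict: "clock": time; "joint_pos": joint angles; "qvel": joint speeds; "tau": joint torques, N m; "tool_pos": TCP position; "orientation": TCP orientation; "force": force on the tool from outside, world axes, zero at the start; "moment": the same for the moment, N m; "opening": finger opening in m; "gripper_force": force on a finger pad.
Only numpy, scipy, OpenCV 4.12 (cv2) and the standard library are available. Lean on these libraries where they do the work, as an engineer would, in place of code of your own. Each camera call takes 0.05 s, during which the arm holds its last target. There are 200 camera calls.

## Task

Of the two open switch boxes, one has no black pull-out block in it, so its four copper contact jaws are bare: swing the tube of the contact-spray can, which is clamped under the front of the wire shelf, round until it points at the middle of those jaws. Press the can's cap fully down for about half a second, spraying nothing but those jaws, and let it spring up again. Then shut that box's cover fully, leaving the other box's cover open and everything else on the bench where it is.

Things in the scene. Friction and masses are not known exactly. Their poses are not given: they have to be found in the camera images.
- can: Aluminium aerosol can, 53 mm across with a plain white band, clamped upright by two dark bands (57 mm across) in a steel bench holder with a back plate on its +x side; fixed. Origin on the bench under the can's axis. Its shoulder ends 178 mm above the bench, the swivelling spray cap sits above that. It stands under the front edge of the wire shelf.
- cap_press (a joint): How far the spray cap is pressed down, m: 0 = up, 0.006 = fully down. Straight down; the spring pushes back with about 5 N at the start and 12 N fully down. The valve opens at about 3 mm; fully down counts from 4.5 mm. It springs up when let go.
- cap_top (a point): Middle of the flat top of the round white spray cap (34 mm across, 24 mm tall), on the can's axis, 204 mm above the bench. The shelf's edge hangs 111 mm above it and reaches 3 to 10 mm nearer the robot than its middle: no tool pointing straight down can get at it; come from the robot's side, tilted 25 to 45 degrees.
- tube_tip (a point): Mouth of the rigid black spray tube (8 mm thick), which leaves the cap 26 mm from the can's axis, 194 mm above the bench, and slopes 29 degrees down to this mouth, 113 mm from the axis, 146 mm above the bench. Frame: x = the tube's heading (level, outwards from the can's axis), z up. The spray goes along x and 29 degrees down: a point is aimed at when its y in this frame is 0.
- tube_turn (a joint): Swivel angle of cap and tube about the can's axis, rad: 0 = the tube points towards the robot (world -x), positive = anticlockwise from above (towards world -y), range -1.5 to 1.5. Starts within 0.3 of 0. Turns stiffly (0.06 N m, about 1 N at mid tube) and stays where it is left, also while the cap is pressed near its middle.
- shelf: Riser shelf of steel wire along the back of the bench, 840 mm long (y), 150 mm deep (x), deck 315 to 323 mm above the bench, rigid; fixed. Origin on the bench below the middle of its front edge (the edge nearest the robot). Legs at both ends; small cartons stand on its ends.
- switch_bare: Grey steel switch box on its back, open upwards, fixed to a plywood board 168 x 223 x 18 mm; the one WITHOUT pull-out block: four bare copper jaws on a black base. Box 118 (its x) x 178 mm (its y), rim 90 mm above the bench. Origin on the bench under its centre, z up; cover hinged on its +x long edge, the robot side; the box stands left or right of the can.
- jaws (a point): Middle of the four bare copper jaws of switch_bare, level with their tops, 65 mm above the bench, on the box's centre. The jaws cover 54 mm by 53 mm.
- cover_bare (a joint): Cover of switch_bare (the box with bare jaws), rad: 0 = shut flat on the rim; starts open at 1.6 to 1.8, standing up, leaning back towards the robot. Grey steel, 124 x 186 x 3 mm with a 12 mm lip. The hinge is stiff (0.25 N m): the cover stays where it is left and must be pushed all the way down. Hinge axis along the box's y, at its x = +59 mm, 90 mm above the bench.
- cover_bare_edge (a point): Middle of the free edge of switch_bare's cover, on its outer face, 118 mm from the hinge axis.
- cover_bare_hinge (a point): Middle of the hinge axis of switch_bare's cover, 90 mm above the bench; its y axis is the hinge axis. When shut, the outer (top) face of the cover lies 4 mm above it.
- switch_full: Grey steel switch box on its back, open upwards, fixed to a plywood board 168 x 223 x 18 mm; the one WITH its pull-out block (black, bar handle); leave it. Box 118 (its x) x 178 mm (its y), rim 90 mm above the bench. Origin on the bench under its centre, z up; cover hinged on its +x long edge, the robot side; the box stands left or right of the can.
- cover_full (a joint): Cover of switch_full (the box with the black block); not to be moved, rad: 0 = shut flat on the rim; starts open at 1.6 to 1.8, standing up, leaning back towards the robot. Grey steel, 124 x 186 x 3 mm with a 12 mm lip. The hinge is stiff (0.25 N m): the cover stays where it is left and must be pushed all the way down. Hinge axis along the box's y, at its x = +59 mm, 90 mm above the bench.
- spare_head: Loose black pull-out block with a bar handle, 58 x 66 x 41 mm, standing on the bench in front of the can; bystander. Origin under its centre.
- tape: Roll of green tape lying flat, 104 mm across, 24 mm high, between the boxes; bystander. Origin under its centre.
- screwdriver: Screwdriver, 200 mm long, lying on the left of the bench; bystander. Origin under its middle.
- carton: Small cardboard carton 90 x 120 x 70 mm, left; bystander. Origin under its centre.
- nut_tray: Grey tray 100 x 130 x 40 mm with red wire connectors, right; bystander. Origin under its centre.
- conduit: Steel conduit offcut with two couplings, 210 mm long, 29 mm thick, lying on the right; bystander. Origin under its middle.
There are look-alikes about, which are no part of the job. What is shaped like the can but green is not meant.

How it is judged (in metres and radians):
On the way, in this order (a step that is already met when the one before it is completed fails the run):
1. the tube points at the middle of the bare jaws (within 18 mm to either side), the cap still up (y of jaws in the frame of tube_tip between -0.018 and 0.018 m and x of jaws in the frame of tube_tip above 0.03 m and value of joint cap_press below 0.003 m), for 0.2 s.
2. the cap is pressed fully down (4.5 mm or more) for 0.3 s, still aimed (y of jaws in the frame of tube_tip between -0.018 and 0.018 m and x of jaws in the frame of tube_tip above 0.03 m and value of joint cap_press above 0.0045 m), for 0.3 s.
3. the cap has sprung up again (value of joint cap_press below 0.001 m), for 0.1 s.
4. the cover of the box with the bare jaws is shut (value of joint cover_bare below 0.06 rad), for 0.2 s.
At the end, for the whole second after the job is handed in: The cover of the box with the bare jaws is shut (within 0.06 rad), the spray cap is up (within 1 mm), the other box's cover still stands open (over 1.45 rad) and no bystander has moved 30 mm or more (value of joint cover_bare below 0.06 rad and value of joint cap_press below 0.001 m and value of joint cover_full above 1.45 rad and distance of each of spare_head, tape, screwdriver, carton, nut_tray, conduit from where it was at the start of the episode below 0.03 m); the robot touches nothing.
It fails at once if the cap is pressed 3 mm or more while the tube does not point at the bare jaws (within 18 mm to either side) (value of joint cap_press above 0.003 m and not (y of jaws in the frame of tube_tip between -0.018 and 0.018 m and x of jaws in the frame of tube_tip above 0.03 m)).
It fails at once if the cover of the other box is pushed below 1.4 rad (value of joint cover_full below 1.4 rad).
It fails at once if a bystander is moved more than 40 mm (distance of any of spare_head, tape, screwdriver, carton, nut_tray, conduit from where it was at the start of the episode above 0.04 m).
It also fails if it takes over 61 s, if anything falls off the work surface, if the arm or the gripper's body presses on something with over 40 N, if the wrist force passes 120 N, or if a joint passes its speed limit or range.

## Working session

There is one attempt and no reset: what is moved stays moved. The work goes in short steps, Python scripts to look and compute and a tool call to move; the robot and the scene stay as the last step left them, time stands still between calls to the robot, and variables do not carry over. Pictures are saved under pics/ and viewed, at most 11 in all, crops included, and the job is handed in when it is done.

Besides the shell and the picture viewer there is one more tool, called as name(argument=value, ...), one argument or row to a line, values as JSON. move_arm: Moves the arm, as the interface text tells. Its arguments: {"type":"object","properties":{"motion":{"type":"array"}},"required":["motion"]}

```bash
ls; mkdir -p pics
cat > h.py <<'E'
import numpy as np, cv2
from plant import ctrl
from scipy.spatial.transform import Rotation as R
def ray(s,u,v):
    K=s["camera_matrix"];T=np.array(s["cam_to_world"])
    d=np.linalg.inv(K)@[u,v,1]; d=np.array([d[0],-d[1],-d[2]])
    return T[:3,3],T[:3,:3]@d
def onz(s,u,v,z):
    o,d=ray(s,u,v); return o+d*(z-o[2])/d[2]
def proj(s,p):
    T=np.array(s["cam_to_world"]);c=T[:3,:3].T@(np.array(p)-T[:3,3])
    q=s["camera_matrix"]@[c[0],-c[1],-c[2]];return q[:2]/q[2]
def tri(s1,p1,s2,p2):
    o1,d1=ray(s1,*p1);o2,d2=ray(s2,*p2)
    t=np.linalg.lstsq(np.c_[d1,-d2],o2-o1,rcond=None)[0]
    a=o1+d1*t[0];b=o2+d2*t[1];return (a+b)/2,np.linalg.norm(a-b)
E
python3 - <<'E'
from h import *
import pickle
S={n:ctrl.snapshot(n) for n in("scene","top")}
pickle.dump(S,open("s0.pkl","wb"))
for n in S:
    cv2.imwrite(f"pics/{n}0.png",S[n]["color"]); print(n,np.round(S[n]["cam_to_world"],3).tolist(),S[n]["camera_matrix"].tolist())
o=ctrl.get_obs();print({k:np.round(v,3).tolist() for k,v in o.items()})
E
```

```text
pics
scene [[-0.981, -0.173, 0.083, 0.586], [0.191, -0.855, 0.482, 0.503], [-0.012, 0.489, 0.872, 1.083], [0.0, 0.0, 0.0, 1.0]] [[362.46039424820566, 0.0, 321.22723332802957], [0.0, 362.46039424820566, 202.37434583387014], [0.0, 0.0, 1.0]]
top [[-0.017, 0.979, -0.203, 0.169], [-1.0, -0.016, 0.007, 0.014], [0.004, 0.203, 0.979, 1.674], [0.0, 0.0, 0.0, 1.0]] [[452.17939505458236, 0.0, 320.5917450259604], [0.0, 452.17939505458236, 197.56139192841562], [0.0, 0.0, 1.0]]
{'clock': 0.1, 'joint_pos': [80.277, 20.588, 0.639, -0.017, -70.135, -16.506], 'qvel': [-0.006, -0.066, 0.104, 0.053, -0.037, -0.022], 'tau': [-0.0, -58.416, 29.375, 7.016, 0.01, -0.0], 'tool_pos': [0.298, 0.605, 0.245], 'orientation': [179.915, -0.009, -26.235], 'force': [-0.748, -0.161, -0.953], 'moment': [0.012, -0.03, 0.057], 'gripper_force': 0.0, 'opening': 0.088}
```

View pics/scene0.png

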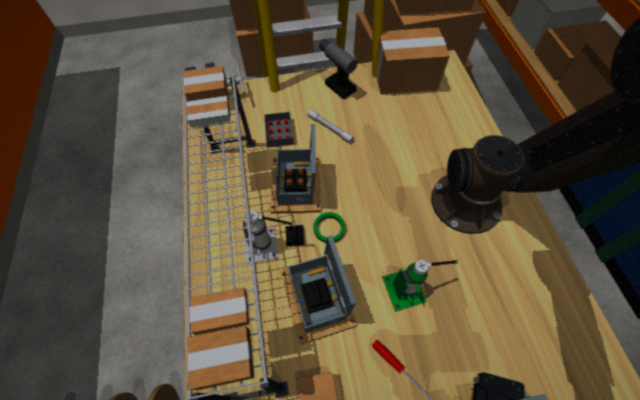

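View pics/top0.png

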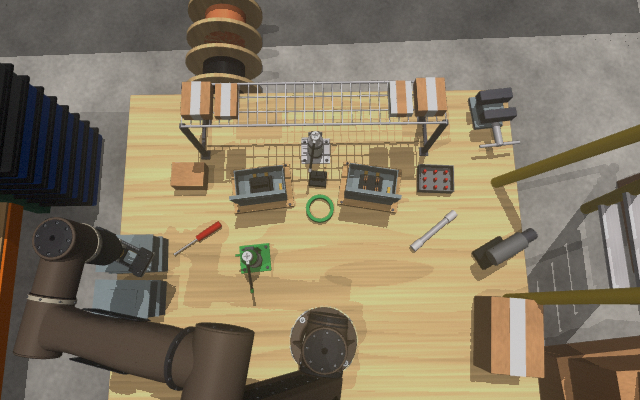

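The scene view shows the base at (480,185), one box with copper colour at (297,180), one with a black block at (318,293), the can at (262,235) and the green look-alike at (415,275). In the top view these are at (370,183), (262,183), (316,145) and (250,258). I'll confirm with an enlarged crop.

Run:
```python
from h import *
import pickle
S=pickle.load(open("s0.pkl","rb"))
a=S["top"]["color"][115:225,220:420]; b=S["scene"]["color"][140:340,235:365]
a=cv2.resize(a,None,fx=4,fy=4,interpolation=cv2.INTER_CUBIC)
b=cv2.resize(b,None,fx=3,fy=3,interpolation=cv2.INTER_CUBIC)
cv2.imwrite("pics/ca.png",a);cv2.imwrite("pics/cb.png",np.rot90(b))
```

```text
(no output)
```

View pics/ca.png

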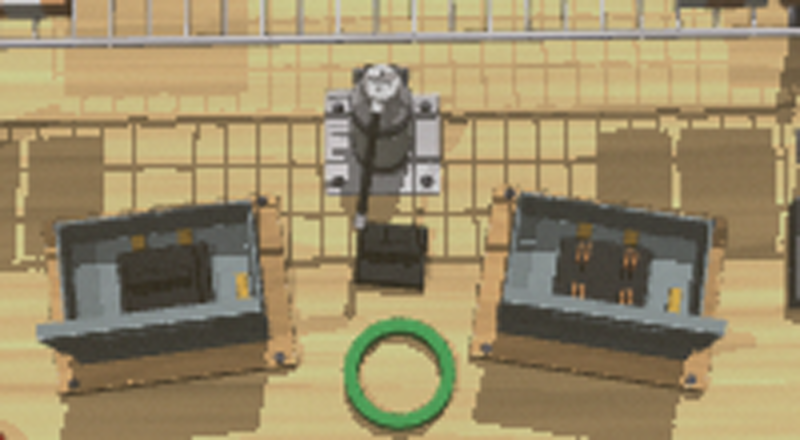

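View pics/cb.png

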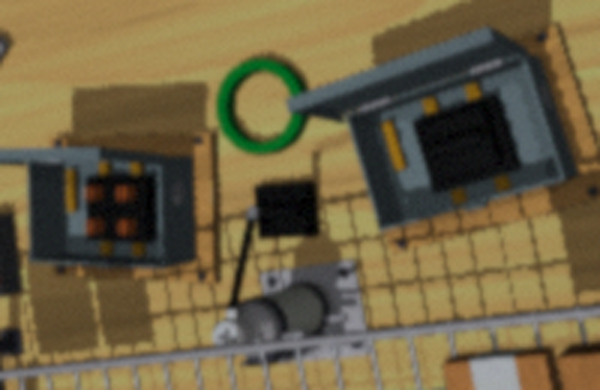

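The jaws are bare in the right-hand box: top view about (371,183), scene about (295,177). The other box, top (262,183), holds the black block with the bar handle. The can with the white cap and aluminium or dark body is at top (315,134), and its tube tip is at (310,170). The green-stand can at top (250,258) is the look-alike. Next I'll measure.

```bash
cat > meas.py <<'E'
from h import *
import pickle
S=pickle.load(open("s0.pkl","rb"));t,s=S["top"],S["scene"]
A=lambda x,y:(220+(x-1.5)/4,115+(y-1.5)/4)
B=lambda X,Y:(235+(389-Y-1)/3,140+(X-1)/3)
for n,a,b,z in [("jaws",(605,274),(112,209),.065),("cap",(382,78),(228,330),.204),("tip",(361,222),(251,213),.146)]:
    print(n,np.round(onz(t,*A(*a),z),4),np.round(onz(s,*B(*b),z),4),np.round(tri(t,A(*a),s,B(*b))[0],4))
print("rim",[np.round(onz(t,*A(*a),.09),4).tolist() for a in[(515,193),(713,218)]])
print("rimfull",[np.round(onz(t,*A(*a),.09),4).tolist() for a in[(60,223),(250,203)]])
print("cover edge",np.round(onz(t,*A(488,315),.207),4),np.round(onz(t,*A(725,327),.207),4))
print("block",np.round(onz(t,*A(392,258),.041),4))
hsv=cv2.cvtColor(t["color"],cv2.COLOR_BGR2HSV)
# copper in bare box
m=cv2.inRange(hsv,(0,90,60),(16,255,255));m[:, :355]=0;m[:,385:]=0;m[:172]=0;m[195:]=0
ys,xs=np.nonzero(m);print("copper top",len(xs),(xs.min()+xs.max())/2,(ys.min()+ys.max())/2,np.round(onz(t,(xs.min()+xs.max())/2,(ys.min()+ys.max())/2,.06),4))
# shelf front edge
print("shelf edge",np.round([onz(t,*A(0,42),.319),onz(t,*A(800,33),.319)],4))
E
python3 meas.py
```

```text
jaws [ 0.5536 -0.1829  0.065 ] [ 0.5574 -0.1742  0.065 ] [ 0.5572 -0.1847  0.0494]
cap [0.6956 0.018  0.204 ] [0.6891 0.0208 0.204 ] [0.6921 0.0193 0.2046]
tip [0.5843 0.0384 0.146 ] [0.5883 0.036  0.146 ] [0.5863 0.0374 0.1462]
rim [[0.6246, -0.1009, 0.09], [0.5983, -0.2798, 0.09]]
rimfull [[0.6029, 0.3117, 0.09], [0.619, 0.1398, 0.09]]
cover edge [ 0.4863 -0.067   0.207 ] [ 0.473  -0.2633  0.207 ]
block [0.5778 0.0117 0.041 ]
copper top 50 371.0 183.0 [ 0.5553 -0.184   0.06  ]
shelf edge [[ 0.689   0.3192  0.319 ]
 [ 0.6868 -0.3142  0.319 ]]
```

```bash
cat >> h.py <<'E'
def tilt(deg,yaw=0): # tool x forward/up, y = -world y, z forward/down
    return R.from_euler("z",yaw,degrees=True)*R.from_euler("y",-deg,degrees=True)*R.from_euler("x",180,degrees=True)
def rel(*goals):
    o=ctrl.get_obs();R0=R.from_euler("xyz",o["orientation"],degrees=True)
    print("now",np.round(o["clock"],2),np.round(o["tool_pos"],4),np.round(o["orientation"],1),"F",np.round(o["force"],1),"J",np.round(o["joint_pos"],0))
    for p,Rg in goals:
        print(np.round(R0.inv().apply(np.array(p)-o["tool_pos"])*1000,1).tolist(),np.round((R0.inv()*Rg).as_rotvec(degrees=True),1).tolist())
E
python3 -c "
from h import *
print(tilt(43).as_matrix().round(2))
rel(([.30,.55,.42],tilt(0,-26.2)),([.45,.25,.42],tilt(43)),([.50,.075,.32],tilt(43)))"
```

```text
[[ 0.73 -0.    0.68]
 [ 0.   -1.   -0.  ]
 [ 0.68  0.   -0.73]]
now 0.1 [0.2982 0.6051 0.2445] [179.9  -0.  -26.2] F [-0.7 -0.2 -1. ] J [ 80.  21.   1.  -0. -70. -17.]
[26.0, 48.9, -175.4] [0.1, -0.0, -0.0]
[293.2, 251.7, -175.1] [9.9, 42.2, -25.0]
[415.4, 386.4, -74.9] [9.9, 42.2, -25.0]
```

move_arm(
  motion=[
    [[10,20,-40],[0,0,0],1],
    [[20,40,-80],[0,0,0],1],
    [[26,50,-120],[1,6,-4],1],
    [[40,60,-160],[3,12,-7],1],
    [[75,80,-175],[4,18,-10],1],
    [[110,105,-175],[5,24,-14],1],
    [[145,130,-175],[7,30,-18],1],
    [[180,160,-175],[8,36,-21],1],
    [[215,190,-175],[10,42,-25],1],
    [[250,215,-175],[10,42,-25],1],
  ],
)

```text
clock: 0.93
tool_pos: [0.4169, 0.3146, 0.4138]
orientation: [179.2, -43.0, 1.0]
force: [2.8, -1.2, -1.2]
opening: 0.0265
gripper_force: 0.0
```

```bash
python3 -c "
from h import *
rel(([.48,.12,.36],tilt(43)),([.54,.078,.26],tilt(43)),([.609,.075,.169],tilt(43)))"
```

```text
now 0.93 [0.4169 0.3146 0.4138] [179.2 -43.    1. ] F [ 2.8 -1.2 -1.2] J [ 82. -13. -43.  49. -63. -16.]
[6.9, 194.6, 82.7] [0.1, -0.0, 0.7]
[-18.1, 236.1, 196.8] [0.1, -0.0, 0.7]
[-29.7, 238.8, 310.4] [0.1, -0.0, 0.7]
```

move_arm(
  motion=[
    [[5,40,20],[0,0,0],1],
    [[5,75,35],[0,0,0],1],
    [[6,110,50],[0,0,0],1],
    [[7,145,65],[0,0,1],1],
    [[7,175,75],[0,0,1],1],
    [[7,195,85],[0,0,1],1],
    [[0,210,110],[0,0,1],1],
    [[-8,225,140],[0,0,1],1],
    [[-14,236,170],[0,0,1],1],
    [[-18,236,197],[0,0,1],1],
  ],
)

```text
clock: 1.77
tool_pos: [0.5527, 0.0878, 0.3026]
orientation: [-179.0, -40.3, -1.6]
force: [-0.9, 1.4, 2.6]
opening: 0.0003
gripper_force: 0.0
```

```bash
python3 -c "
from h import *
rel(([.54,.078,.26],tilt(43)),([.609,.075,.169],tilt(43)))
for n in('top','scene'): cv2.imwrite(f'pics/{n}1.png',ctrl.snapshot(n)['color'])
s=cv2.imread('pics/top1.png')[80:240,200:460];cv2.imwrite('pics/t1c.png',cv2.resize(s,None,fx=3,fy=3))
"
```

```text
now 1.77 [0.5527 0.0878 0.3026] [-179.   -40.3   -1.6] F [-0.9  1.4  2.6] J [ 27. -12. -58.  69. -18.  -1.]
[-37.0, 10.5, 24.2] [0.1, 2.7, -1.2]
[-43.2, 13.6, 138.3] [0.1, 2.7, -1.2]
```

View pics/t1c.png

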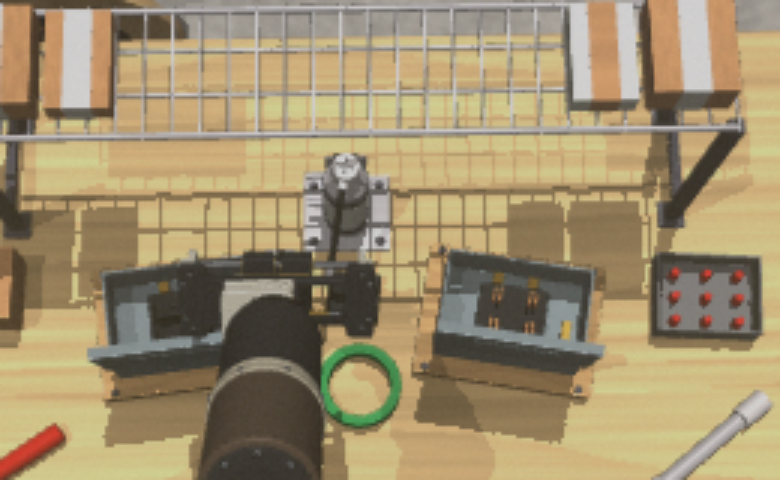

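The picture shows the closed gripper hovering left of the tube, whose mouth is near crop (333,260). Everything else is untouched.

move_arm(
  motion=[
    [[-10,11,10],[0,2,-1],1],
    [[-20,11,20],[0,2.7,-1],1],
    [[-35,11,30],[0,2.7,-1],1],
    [[-38,12,55],[0,2.7,-1],1],
    [[-39,12,75],[0,2.7,-1],1],
    [[-40,13,95],[0,2.7,-1],1],
    [[-41,13,110],[0,2.7,-1],1],
    [[-42,13,110],[0,2.7,-1],1],
  ],
)

```text
clock: 2.53
tool_pos: [0.5877, 0.0907, 0.2695]
orientation: [178.8, -39.4, 0.1]
force: [-0.4, -0.4, 0.8]
opening: 0.0002
gripper_force: 0.0
```

```bash
python3 -c "
from h import *
rel(([.609,.075,.169],tilt(43)),([.609,.06,.169],tilt(43)),([.62,.02,.169],tilt(43)),([.629,-.012,.169],tilt(43)))"
```

```text
now 2.53 [0.5877 0.0907 0.2695] [ 1.788e+02 -3.940e+01  1.000e-01] F [-0.4 -0.4  0.8] J [ 12.  -6. -58.  95.  -9. -15.]
[-47.4, 13.9, 91.5] [1.1, 3.6, 0.1]
[-47.4, 28.9, 91.8] [1.1, 3.6, 0.1]
[-39.0, 68.8, 99.5] [1.1, 3.6, 0.1]
[-32.1, 100.7, 105.8] [1.1, 3.6, 0.1]
```

```bash
cat > kin.py <<'E'
from h import *
from scipy.optimize import least_squares
rz=lambda a:R.from_euler("z",a,degrees=True); ry=lambda a:R.from_euler("y",a,degrees=True); rx=lambda a:R.from_euler("x",a,degrees=True)
def fk(q,P,s=(1,1)):
    h,a2,a3,lat,L=P
    A=rz(q[0]); B=A*ry(q[1]); p=np.array([0,0,h])+B.apply([0,0,a2])
    C=A*ry(q[1]-q[2]); p=p+C.apply([a3,0,0])
    D=C*rx(s[0]*q[3])*ry(-q[4]); p=p+D.apply([L,lat,0])
    E=D*rx(s[1]*q[5])           # tool z along local x
    return p,E*ry(90)*rz(0)
E
cat > fit.py <<'E'
from kin import *
o=ctrl.get_obs()
D=[(np.array([80.277,20.588,.639,-.017,-70.135,-16.506]),np.array([.298,.605,.245]),R.from_euler("xyz",[179.915,-.009,-26.235],degrees=True)),
 (np.array(o["joint_pos"]),np.array(o["tool_pos"]),R.from_euler("xyz",o["orientation"],degrees=True))]
for s in [(a,b) for a in(1,-1) for b in(1,-1)]:
    f=lambda P:np.concatenate([fk(q,P,s)[0]-p for q,p,_ in D])
    r=least_squares(f,[.3,.5,.5,-.15,.3])
    print(s,np.round(r.x,4),r.cost, [np.round((fk(q,r.x,s)[1].inv()*Rt).as_rotvec(degrees=True),1) for q,p,Rt in D])
print(np.round(o["joint_pos"],2))
E
python3 fit.py
```

```text
(1, 1) [ 0.5602  0.6892  0.4298 -0.1292  0.7735] 0.01820782642746098 [array([ -0.,  -0., -57.]), array([-14.7, -14.7, 108.1])]
(1, -1) [ 0.5602  0.6892  0.4298 -0.1292  0.7735] 0.01820782642746098 [array([ -0.,  -0., -90.]), array([-16.7,  -9.6,  78.4])]
(-1, 1) [ 0.2004  0.6001  0.464  -0.1916  0.3588] 1.4343267759045867e-09 [array([  0.,   0., -57.]), array([ -0. ,  -0. , -59.9])]
(-1, -1) [ 0.2004  0.6001  0.464  -0.1916  0.3588] 1.4343267759045867e-09 [array([  0.,   0., -90.]), array([ -0.,  -0., -90.])]
[ 12.38  -5.94 -58.24  95.42  -8.92 -15.03]
```

```bash
cat >> kin.py <<'E'
P0=[.2004,.6001,.464,-.1916,.3588]
def FK(q): p,E=fk(q,P0,(-1,-1)); return p,E*rz(-90)
lo=np.array([-176.03,-82.01,-58.28,-173.87,-174.79,-173.66])+1;hi=np.array([176.03,121.73,71.71,95.51,-.11,173.66])-1
def ik(p,Rg,q0):
    def f(q):
        a,E=FK(q); return np.r_[(a-p)*10,(E.inv()*Rg).as_rotvec()*3]
    r=least_squares(f,np.clip(q0,lo+.1,hi-.1),bounds=(lo,hi)); return r.x,r.cost
def iks(p,Rg,n=25,seed=0):
    g=np.random.default_rng(seed);S=[]
    for i in range(n):
        q,c=ik(p,Rg,g.uniform([-60,-30,-55,-170,-170,-170],[60,60,30,90,-5,170]))
        if c<1e-6 and not any(np.abs(q-t).max()<2 for t in S): S.append(q)
    return S
E
cat > t.py <<'E'
from kin import *
for t in(30,35,40):
  for yaw in(-30,0,30):
    Rg=tilt(t,yaw); z=Rg.apply([0,0,1]);x=Rg.apply([1,0,0])
    cap=np.array([.691,.0195,.204])
    p=cap+.0095*x-.019*z
    for flip in(0,180):
      for q in iks(p,Rg*rz(flip),12): print(t,yaw,flip,np.round(q))
E
time python3 t.py
```

```text
30 -30 0 [ 25.  11. -38.  49. -33.  -5.]
30 0 0 [ 21.   8. -37.  33. -19.  41.]
30 0 180 [  21.    8.  -37.   33.  -19. -139.]
30 30 0 [ 13.  11. -16. -15. -35. 118.]
30 30 180 [ 13.  11. -16. -15. -35. -62.]
35 -30 0 [ 22.  10. -44.  67. -29. -20.]
35 -30 180 [ 22.  10. -44.  67. -29. 160.]
35 30 0 [ 11.  10. -17. -21. -31. 124.]
35 30 180 [ 11.  10. -17. -21. -31. -56.]
40 -30 0 [ 17.   9. -49.  86. -28. -35.]
40 -30 180 [ 17.   9. -49.  86. -28. 145.]
40 30 0 [  8.   9. -17. -30. -29. 134.]
40 30 180 [  8.   9. -17. -30. -29. -46.]
real	0m5.346s
user	0m5.653s
sys	0m0.049s
```

```bash
cat >> kin.py <<'E'
CAP=np.array([.692,.0195,.204])
gx,gy,gz=np.meshgrid(np.linspace(-.039,.039,7),np.linspace(-.0965,.0965,21),np.linspace(-.047,-.167,13),indexing="ij")
BODY=np.c_[gx.ravel(),gy.ravel(),gz.ravel()]
def shelfclear(p,Rg):
    w=Rg.apply(BODY)+p
    dx=np.maximum(.687-w[:,0],0); dz=np.maximum(np.maximum(.315-w[:,2],w[:,2]-.323),0)
    return np.hypot(dx,dz).min()
def pressTCP(Rg,cap=CAP,dz=0):
    c=np.array([[sx*.0095,sy*.021,.019] for sx in(-1,1) for sy in(-1,1)]); w=Rg.apply(c)
    zmin=w[:,2].min(); low=w[w[:,2]<zmin+.002].mean(0)
    return cap+[0,0,dz]-low
E
cat > t.py <<'E'
from kin import *
for t in(30,34,38,42):
  for yaw in(0,10,20,30):
   for roll in(0,-yaw*.5,-yaw,yaw*.5,yaw):
    Rg=tilt(t,yaw)*rz(180+roll); p=pressTCP(Rg)
    c=shelfclear(p,Rg)
    if c<.008: continue
    for q in iks(p,Rg,6): print(t,yaw,roll,round(c*1000),np.round(q))
    if yaw==0:break
E
python3 t.py
```

```text
34 0 0 9 [   8.    7.  -48.   74.   -5. -171.]
42 20 10.0 13 [ 19.   6. -32.  -5.  -9. -94.]
42 20 20 10 [  18.    6.  -31.   -6.  -10. -103.]
```

```bash
cat > t.py <<'E'
from kin import *
for t in(32,36,40,44,48):
  for yaw in(-40,-30,-20,-10,20,25,30,35,40):
    best=max(((shelfclear(pressTCP(G),G),r) for r in range(-40,41,5) for G in[tilt(t,yaw)*rz(180+r)]))
    if best[0]<.008: continue
    Rg=tilt(t,yaw)*rz(180+best[1])
    for q in iks(pressTCP(Rg),Rg,6): print(t,yaw,best[1],round(best[0]*1000),np.round(q))
E
python3 t.py
```

```text
36 20 15 9 [  19.    8.  -28.   -2.  -18. -102.]
40 20 15 16 [  19.    7.  -31.   -4.  -12. -100.]
40 25 20 14 [ 15.   8. -23. -19. -21. -84.]
40 30 25 11 [ 11.   9. -18. -28. -27. -75.]
44 20 15 22 [ 18.   6. -32.  -8.  -7. -96.]
44 25 20 19 [ 13.   7. -23. -28. -19. -75.]
44 30 20 16 [  8.   8. -18. -36. -26. -60.]
44 35 25 14 [  4.   9. -15. -41. -33. -56.]
44 40 30 12 [  1.  11. -12. -44. -39. -53.]
48 20 15 27 [ 17.   6. -30. -22.  -7. -81.]
48 25 15 24 [  9.   7. -22. -39. -19. -56.]
48 30 20 24 [  4.   8. -18. -46. -27. -49.]
48 35 25 22 [  0.   9. -15. -50. -34. -46.]
48 40 30 19 [ -3.  11. -12. -51. -40. -45.]
```

```bash
cat > t.py <<'E'
from kin import *
q=np.array(ctrl.get_obs()["joint_pos"])
W=[([.57,.10,.28],tilt(35)),([.57,.10,.27],tilt(28)),([.57,.10,.26],tilt(20)),([.609,.078,.20],tilt(20)),([.609,.075,.167],tilt(20)),([.612,.03,.167],tilt(20)),([.62,.0,.167],tilt(20)),([.634,-.023,.167],tilt(20)),
([.62,.01,.20],tilt(20)),([.60,.0,.25],tilt(25,10)),([.60,.0,.28],tilt(33,20)*rz(10)),([.60,-.02,.28],tilt(44,27)*rz(20)),(pressTCP(tilt(44,27)*rz(20),dz=.03),tilt(44,27)*rz(20)),(pressTCP(tilt(44,27)*rz(20)),tilt(44,27)*rz(20))]
for p,G in W:
    q,c=ik(np.array(p),G,q); print(np.round(p,3),np.round(q),"%.1e"%c,"shelf",round(shelfclear(np.array(p),G)*1000))
rel(*W[:5])
E
python3 t.py
```

```text
[0.57 0.1  0.28] [ 33.  -7. -53.  53. -23.  11.] 4.8e-30 shelf 113
[0.57 0.1  0.27] [ 37.  -4. -43.  32. -32.  28.] 2.5e-30 shelf 105
[0.57 0.1  0.26] [ 36.  -0. -33.  17. -42.  42.] 2.3e-28 shelf 96
[0.609 0.078 0.2  ] [ 31.   7. -35.  19. -33.  45.] 1.1e-30 shelf 74
[0.609 0.075 0.167] [ 30.   9. -38.  22. -27.  42.] 4.2e-28 shelf 85
[0.612 0.03  0.167] [ 25.   8. -37.  19. -27.  49.] 1.6e-24 shelf 82
[0.62  0.    0.167] [ 22.   9. -36.  16. -28.  55.] 1.8e-25 shelf 75
[ 0.634 -0.023  0.167] [ 19.  10. -33.  13. -28.  60.] 7.1e-27 shelf 62
[0.62 0.01 0.2 ] [ 23.   7. -33.  14. -33.  56.] 6.6e-25 shelf 63
[0.6  0.   0.25] [ 21.   0. -32.   9. -33.  72.] 1.4e-26 shelf 55
[0.6  0.   0.28] [ 18.  -3. -30.  -2. -30.  84.] 2.7e-30 shelf 60
[ 0.6  -0.02  0.28] [  5.  -3. -24. -31. -31. 114.] 1.6e-25 shelf 67
[0.683 0.033 0.259] [ 12.   5. -20. -27. -24. 107.] 1.4e-30 shelf 1
[0.683 0.033 0.229] [ 11.   7. -21. -32. -22. 112.] 6.1e-29 shelf 20
now 2.53 [0.5877 0.0907 0.2695] [ 1.788e+02 -3.940e+01  1.000e-01] F [-0.4 -0.4  0.8] J [ 12.  -6. -58.  95.  -9. -15.]
[-7.0, -8.9, -19.5] [1.1, -4.4, 0.1]
[-13.4, -9.1, -11.8] [1.1, -11.4, 0.0]
[-19.7, -9.2, -4.0] [1.1, -19.4, -0.1]
[-27.7, 11.4, 67.5] [1.1, -19.4, -0.1]
[-48.6, 13.9, 93.0] [1.1, -19.4, -0.1]
```

move_arm(
  motion=[
    [[-7,-9,-20],[1,-4,0],1],
    [[-10,-9,-16],[1,-7,0],1],
    [[-13,-9,-12],[1,-11,0],1],
    [[-16,-9,-8],[1,-15,0],1],
    [[-20,-9,-4],[1,-19.4,0],1],
    [[-20,-9,-4],[1,-19.4,0],1],
    [[-20,-9,-4],[1,-19.4,0],1],
    [[-20,-9,-4],[1,-19.4,0],1],
    [[-20,-9,-4],[1,-19.4,0],1],
    [[-20,-9,-4],[1,-19.4,0],1],
  ],
)

```text
clock: 3.37
tool_pos: [0.57, 0.1012, 0.2606]
orientation: [-179.9, -20.1, -0.1]
force: [-0.6, -0.5, -0.2]
opening: 0.0004
gripper_force: 0.0
```

```bash
python3 -c "
from h import *
rel(([.609,.078,.20],tilt(20)),([.609,.075,.167],tilt(20)),([.611,.055,.167],tilt(20)))"
```

```text
now 3.37 [0.57   0.1012 0.2606] [-1.799e+02 -2.010e+01 -1.000e-01] F [-0.6 -0.5 -0.2] J [ 36.  -0. -33.  18. -42.  42.]
[15.8, 23.3, 70.3] [-0.1, -0.1, -0.1]
[4.4, 26.3, 101.3] [-0.1, -0.1, -0.1]
[6.4, 46.3, 102.0] [-0.1, -0.1, -0.1]
```

move_arm(
  motion=[
    [[6,8,25],[0,0,0],1],
    [[12,16,50],[0,0,0],1],
    [[15,23,70],[0,0,0],1],
    [[8,25,90],[0,0,0],1],
    [[4.4,26,101],[0,0,0],1],
    [[4.4,26,101],[0,0,0],1],
    [[4.4,26,101],[0,0,0],1],
  ],
)

```text
clock: 3.95
tool_pos: [0.6074, 0.073, 0.1663]
orientation: [-180.0, -20.0, -0.2]
force: [0.2, 0.8, 0.6]
opening: 0.0002
gripper_force: 0.0
```

```bash
python3 -c "
from h import *
rel(([.611,.045,.167],tilt(20)),([.612,.03,.167],tilt(20)),([.615,.015,.167],tilt(20)),([.62,.0,.167],tilt(20)),([.629,-.014,.167],tilt(20)))
a=ctrl.snapshot('scene')['color'][130:330,200:400];b=ctrl.snapshot('top')['color'][100:230,250:400];c=ctrl.snapshot('wrist')['color']
f=lambda i:cv2.resize(i,(390,290),interpolation=cv2.INTER_CUBIC)
cv2.imwrite('pics/m2.png',np.vstack([np.hstack([cv2.resize(a,(290,290)),cv2.resize(b,(335,290))]),cv2.resize(c,(625,300))]))"
```

```text
now 3.95 [0.6074 0.073  0.1663] [-180.   -20.    -0.2] F [0.2 0.8 0.6] J [ 30.   8. -39.  22. -27.  42.]
[3.7, 28.0, 0.6] [0.0, 0.0, -0.2]
[4.7, 42.9, 0.9] [0.0, 0.0, -0.2]
[7.5, 57.9, 2.0] [0.0, 0.0, -0.2]
[12.3, 72.9, 3.7] [0.0, 0.0, -0.2]
[20.8, 86.9, 6.8] [0.0, 0.0, -0.2]
```

View pics/m2.png

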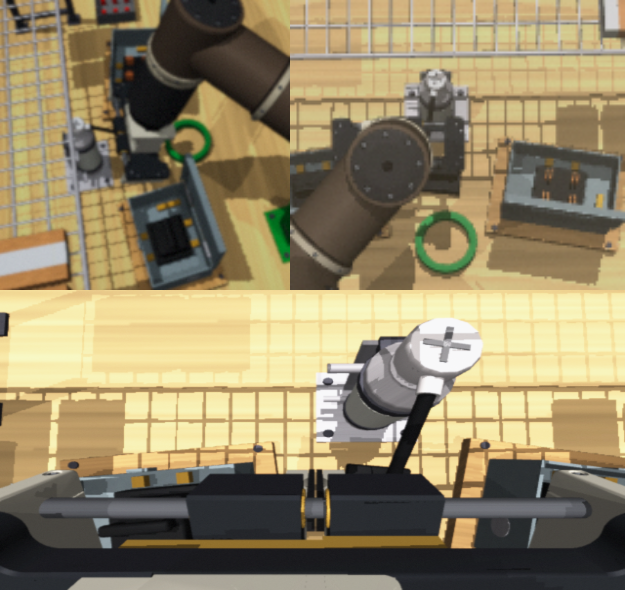

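The tube, wrist (435,390)→(395,470), is to the right of the closed fingers and clear of them. Now I'll swing it.

move_arm(
  motion=[
    [[2,12,0],[0,0,0],1],
    [[3,22,0],[0,0,0],1],
    [[4,30,1],[0,0,0],1],
    [[5,38,1],[0,0,0],1],
    [[6,46,1],[0,0,0],1],
    [[7,54,2],[0,0,0],1],
    [[9,62,3],[0,0,0],1],
    [[11,69,4],[0,0,0],1],
    [[13,74,4],[0,0,0],1],
    [[13,74,4],[0,0,0],1],
  ],
)

```text
clock: 4.93
tool_pos: [0.6223, -0.0014, 0.1675]
orientation: [-179.9, -20.0, -0.3]
force: [-0.8, -0.4, -0.6]
opening: 0.0003
gripper_force: 0.0
```

```bash
cat > look.py <<'E'
from h import *
import sys
s={n:ctrl.snapshot(n) for n in('scene','top','wrist')}
a=s['scene']['color'][130:330,200:400];b=s['top']['color'][100:230,250:400];c=s['wrist']['color']
cv2.imwrite(f'pics/{sys.argv[1]}.png',np.vstack([np.hstack([cv2.resize(a,(290,290)),cv2.resize(b,(335,290))]),cv2.resize(c,(625,300))]))
import pickle;pickle.dump(s,open(sys.argv[1]+'.pkl','wb'))
rel()
E
python3 look.py m3
```

```text
now 5.08 [ 0.6219 -0.0007  0.1673] [-179.9  -20.    -0.3] F [ 0.9 -0.7  0. ] J [ 22.   9. -35.  16. -28.  55.]
```

View pics/m3.png

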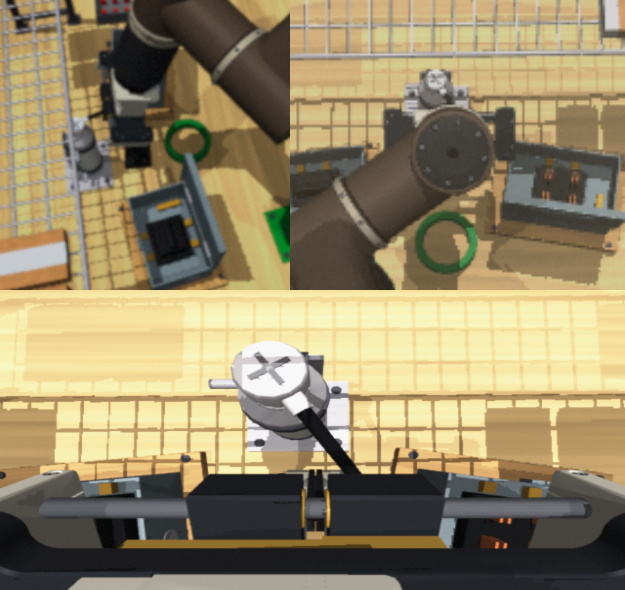

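```bash
cat > tube.py <<'E'
from h import *
from scipy.optimize import least_squares
import pickle,sys
def tube(s,u,v,c=(.692,.0195),guess=.7):
    f=lambda x:proj(s,[c[0]-x[0]*np.cos(x[1]),c[1]-x[0]*np.sin(x[1]),.194-(x[0]-.026)*.554])-[u,v]
    return least_squares(f,[.06,guess]).x
def capaxis(s,u,v): return onz(s,u,v,.204)
if __name__=="__main__":
    s=pickle.load(open(sys.argv[1],"rb"))["wrist"]
    for a in sys.argv[2:]:
        x,y=map(float,a.split(","));u,v=x*640/625,(y-290)*400/300
        print(a,"cap?",np.round(capaxis(s,u,v),4),"tube r,deg",np.round(tube(s,u,v)*[1000,57.3],1))
E
python3 tube.py m3.pkl 270,368 330,440 348,467; python3 tube.py m2.pkl 445,346 415,430 398,470; python3 -c "
import numpy as np
for c in([.692,.0195],[.69,.02]):print(np.degrees(np.arctan2(c[1]+.183,c[0]-.554)))"
```

```text
270,368 cap? [0.6956 0.0173 0.204 ] tube r,deg [ -3.4 -70.1]
330,440 cap? [ 0.6562 -0.0075  0.204 ] tube r,deg [44.4 39. ]
348,467 cap? [ 0.6418 -0.0148  0.204 ] tube r,deg [64.1 35.9]
55.72629446612526
56.17986282342443Traceback (most recent call last):
  File "tube.py", line 9, in <module>
    s=pickle.load(open(sys.argv[1],"rb"))["wrist"]
                  ~~~~^^^^^^^^^^^^^^^^^^
FileNotFoundError: [Errno 2] No such file or directory: 'm2.pkl'
```

move_arm(
  motion=[
    [[3,4,1],[0,0,0],1],
    [[6,8,2],[0,0,0],1],
    [[9,11,3],[0,0,0],1],
    [[12,14,4.5],[0,0,0],1],
    [[13,16,5],[0,0,0],1],
    [[13,16,5],[0,0,0],1],
  ],
)

```text
clock: 5.58
tool_pos: [0.6364, -0.0169, 0.1671]
orientation: [-179.9, -20.0, -0.3]
force: [0.1, 1.1, 0.0]
opening: 0.0003
gripper_force: 0.2
```

```bash
cat > ang.py <<'E'
# tube centreline in the wrist view: dark pixels in strip below cap exit
from tube import *
rel()
s=ctrl.snapshot("wrist");pickle.dump({"wrist":s},open(sys.argv[1]+".pkl","wb"))
c=(.694,.0185); g=cv2.cvtColor(s["color"],cv2.COLOR_BGR2GRAY)
for phi in range(20,80,3):
    L=[]
    for r in(.045,.055,.065):
        p=np.radians(phi);u,v=proj(s,[c[0]-r*np.cos(p),c[1]-r*np.sin(p),.194-(r-.026)*.554])
        L.append(int(g[int(round(v)),int(round(u))]) if 0<=v<400 and 0<=u<640 else -1)
    print(phi,L,end="; ")
E
python3 ang.py m4
```

```text
now 5.58 [ 0.6364 -0.0169  0.1671] [-179.9  -20.    -0.3] F [0.1 1.1 0. ] J [ 19.  11. -33.  14. -28.  59.]
20 [125, 26, 47]; 23 [150, 25, 50]; 26 [152, 27, 57]; 29 [154, 24, 66]; 32 [153, 26, 21]; 35 [154, 154, 19]; 38 [126, 20, 67]; 41 [228, 154, 21]; 44 [229, 210, 26]; 47 [59, 197, 25]; 50 [24, 18, 18]; 53 [23, 22, 16]; 56 [27, 178, 213]; 59 [230, 115, 207]; 62 [155, 211, 202]; 65 [168, 208, 211]; 68 [232, 138, 147]; 71 [233, 228, 104]; 74 [232, 232, 190]; 77 [233, 233, 216];
```

move_arm(
  motion=[
    [[2,1,0.5],[0,0,0],1],
    [[4,3,1.5],[0,0,0],1],
    [[4,3,1.5],[0,0,0],1],
    [[4,3,1.5],[0,0,0],1],
  ],
)

```text
clock: 5.97
tool_pos: [0.6402, -0.0197, 0.167]
orientation: [-179.9, -20.0, -0.3]
force: [-0.7, 0.0, 0.6]
opening: 0.0005
gripper_force: 0.2
```

```bash
sed -i 's/range(20,80,3)/range(40,70,1)/' ang.py; python3 ang.py m5; python3 -c "
from h import *
rel(([.615,.01,.167],tilt(20)),([.60,.02,.24],tilt(20)))"
```

```text
now 5.97 [ 0.6402 -0.0197  0.167 ] [-179.9  -20.    -0.3] F [-0.7  0.   0.6] J [ 19.  11. -32.  13. -28.  60.]
40 [163, 31, 8]; 41 [220, 21, 55]; 42 [219, 20, 84]; 43 [218, 21, 80]; 44 [227, 99, 19]; 45 [227, 120, 27]; 46 [228, 20, 26]; 47 [229, 24, 24]; 48 [228, 89, 26]; 49 [222, 212, 28]; 50 [148, 214, 24]; 51 [20, 127, 22]; 52 [19, 12, 14]; 53 [20, 17, 17]; 54 [20, 13, 20]; 55 [25, 10, 22]; 56 [24, 12, 21]; 57 [26, 12, 17]; 58 [22, 11, 88]; 59 [19, 51, 209]; 60 [32, 114, 208]; 61 [218, 117, 208]; 62 [228, 117, 205]; 63 [228, 128, 202]; 64 [138, 198, 202]; 65 [123, 224, 205]; 66 [122, 210, 209]; 67 [168, 203, 209]; 68 [228, 181, 212]; 69 [231, 117, 210]; now 6.02 [ 0.6401 -0.0197  0.1671] [-179.9  -20.    -0.3] F [0.1 0.5 0.3] J [ 19.  11. -32.  13. -28.  60.]
[-23.7, -29.6, -8.5] [-0.0, -0.0, -0.3]
[-12.9, -39.7, -82.2] [-0.0, -0.0, -0.3]
```

move_arm(
  motion=[
    [[-12,-15,-4],[0,0,0],1],
    [[-24,-30,-8],[0,0,0],1],
    [[-22,-34,-25],[0,0,0],1],
    [[-18,-38,-50],[0,0,0],1],
    [[-13,-40,-82],[0,0,0],1],
    [[-13,-40,-82],[0,0,0],1],
    [[-13,-40,-82],[0,0,0],1],
  ],
)

```text
clock: 6.6
tool_pos: [0.6009, 0.0212, 0.2425]
orientation: [-179.7, -20.3, -0.3]
force: [-0.1, 0.7, -0.2]
opening: 0.0003
gripper_force: 0.0
```

```bash
python3 ang.py m6
cat >> kin.py <<'E'
GP=tilt(44,27)*rz(20)
E
cat > t.py <<'E'
from kin import *
import pickle
s=pickle.load(open("m6.pkl","rb"))["wrist"]
# cap top: bright pixels near the expected place
u,v=proj(s,[.694,.0185,.204]);g=cv2.cvtColor(s["color"],cv2.COLOR_BGR2HSV)
m=((g[...,2]>195)&(g[...,1]<25)).astype(np.uint8);n,l,st,ce=cv2.connectedComponentsWithStats(m)
k=l[int(v)-12:int(v)+12,int(u)-12:int(u)+12];k=np.bincount(k[k>0]).argmax();print("pred",u,v,"blob",st[k],ce[k],onz(s,*ce[k],.204))
W=[([.60,.0,.25],tilt(25,10)),([.60,.0,.28],tilt(33,20)*rz(10)),([.60,-.02,.28],GP)]
print();rel(*W)
cv2.imwrite("pics/w6.png",s["color"])
E
python3 t.py
```

```text
now 6.6 [0.6009 0.0212 0.2425] [-179.7  -20.3   -0.3] F [-0.1  0.7 -0.2] J [ 25.   3. -31.  14. -38.  55.]
40 [162, 235, 215]; 41 [160, 235, 214]; 42 [197, 235, 212]; 43 [157, 235, 212]; 44 [139, 234, 216]; 45 [125, 233, 229]; 46 [140, 232, 231]; 47 [221, 229, 232]; 48 [220, 214, 230]; 49 [216, 155, 184]; 50 [118, 127, 160]; 51 [17, 38, 77]; 52 [17, 18, 16]; 53 [20, 21, 19]; 54 [24, 19, 22]; 55 [24, 19, 27]; 56 [24, 15, 26]; 57 [23, 15, 25]; 58 [27, 18, 53]; 59 [61, 85, 108]; 60 [137, 141, 196]; 61 [223, 162, 205]; 62 [223, 131, 213]; 63 [225, 132, 233]; 64 [228, 149, 235]; 65 [227, 167, 235]; 66 [225, 227, 238]; 67 [224, 234, 238]; 68 [223, 237, 238]; 69 [219, 238, 237]; pred 326.392853864017 118.57295912588363 blob [ 304   94   47   46 1451] [327.35837354 116.69262578] [0.69526307 0.01785816 0.204     ]

now 6.65 [0.6001 0.0207 0.2407] [-179.8  -20.1   -0.3] F [ 0.1  0.1 -1.2] J [ 25.   3. -31.  14. -38.  55.]
[3.2, 20.7, -8.8] [3.7, 4.8, -9.5]
[13.5, 20.6, -37.0] [9.9, 11.8, -8.3]
[13.6, 40.6, -37.1] [18.1, 20.4, -3.7]
```

View pics/w6.png

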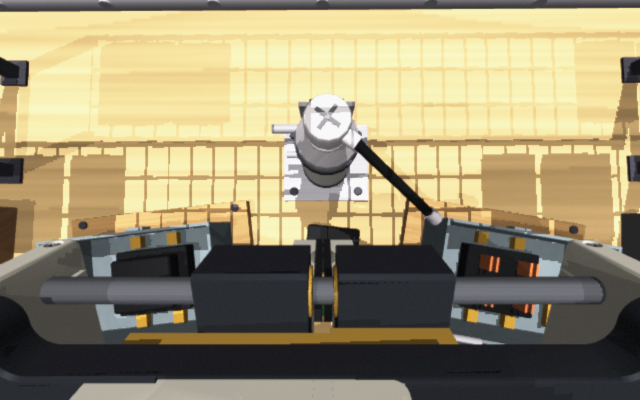

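The wrist view shows the tube swung towards the bare jaws: mouth at (433,217), cap at (327,117), jaws around (508,278). I'll check the aim within this view.

```bash
cat > t.py <<'E'
from kin import *
import pickle
s=pickle.load(open("m6.pkl","rb"))["wrist"]
c=onz(s,327.4,117,.204);t=onz(s,434,218,.146)
hsv=cv2.cvtColor(s["color"],cv2.COLOR_BGR2HSV);m=cv2.inRange(hsv,(3,120,80),(14,255,255));m[:, :465]=0;m[:,545:]=0;m[:250]=0;m[310:]=0
ys,xs=np.nonzero(m);print(len(xs),xs.min(),xs.max(),ys.min(),ys.max())
j=onz(s,(xs.min()+xs.max())/2,(ys.min()+ys.max())/2,.062)
a=lambda p:np.degrees(np.arctan2(c[1]-p[1],c[0]-p[0]))
print(c,t,j,np.hypot(*(t-c)[:2]),"tube",a(t),"jaws",a(j),"jaws(top)",a(np.array([.554,-.183])))
print("shelf edge",onz(s,320,8,.315),onz(s,320,4,.323))
CAP=np.array([.6945,.0185,.204])
p=pressTCP(GP,CAP);print("press",p,shelfclear(p,GP))
q=np.array(ctrl.get_obs()["joint_pos"])
for dz in(.02,.01,0):print(pressTCP(GP,CAP,dz),shelfclear(pressTCP(GP,CAP,dz),GP))
E
python3 t.py
```

```text
377 484 538 256 309
[0.695056   0.01783128 0.204     ] [ 0.62864229 -0.07185108  0.146     ] [ 0.55824695 -0.18497445  0.062     ] 0.11159616920523317 tube 53.47843424508975 jaws 55.997114488925114 jaws(top) 54.917303120887375
shelf edge [0.68910877 0.02112254 0.315     ] [0.68438213 0.02101419 0.323     ]
press [0.68558147 0.0324566  0.22885806] 0.018066860780972298
[0.68558147 0.0324566  0.24885806] 0.00506218461867597
[0.68558147 0.0324566  0.23885806] 0.011651325722301245
[0.68558147 0.0324566  0.22885806] 0.018066860780972298
```

move_arm(
  motion=[
    [[3,20,-10],[4,5,-5],1],
    [[6,21,-20],[6,8,-8],1],
    [[13,21,-37],[10,12,-8],1],
    [[13,30,-37],[13,16,-6],1],
    [[13.6,40,-37],[18,20.4,-3.7],1],
    [[13.6,40,-37],[18,20.4,-3.7],1],
    [[13.6,40,-37],[18,20.4,-3.7],1],
    [[13.6,40,-37],[18,20.4,-3.7],1],
  ],
)

```text
clock: 7.32
tool_pos: [0.5999, -0.0223, 0.2781]
orientation: [-162.0, -40.5, -0.1]
force: [0.5, 0.9, 0.8]
opening: 0.0005
gripper_force: 0.0
```

```bash
cat > t.py <<'E'
from kin import *
C=np.array([.6945,.0185,.204]);q0=[11,7,-21,-32,-22,112]
for t,y in((44,20),(46,22),(48,22),(48,25)):
  for r in(0,5,10,15):
    G=tilt(t,y)*rz(r);ly=G.apply([0,1,0]);m=G.apply([-.0095,0,.019]);p=C-m
    q,c=ik(p,G,q0);print(t,y,r,"yslope",round(np.degrees(np.arcsin(ly[2])),1),"clr",round(shelfclear(p,G)*1000,1),np.round(q),"%.0e"%c,np.round(p,4))
E
python3 t.py
```

```text
44 20 0 yslope 0.0 clr 1.1 [ 15.   7. -28. -18. -12. 111.] 9e-30 [0.6885 0.0163 0.2243]
44 20 5 yslope -3.5 clr 6.9 [ 15.   7. -27. -18. -12. 107.] 1e-29 [0.6888 0.0155 0.2242]
44 20 10 yslope -6.9 clr 13.3 [ 14.   7. -27. -19. -12. 102.] 2e-28 [0.689  0.0147 0.2242]
44 20 15 yslope -10.4 clr 20.0 [ 14.   7. -27. -19. -12.  98.] 4e-30 [0.6891 0.0139 0.224 ]
46 22 0 yslope 0.0 clr 2.5 [ 11.   7. -24. -31. -16. 127.] 3e-27 [0.6879 0.0159 0.224 ]
46 22 5 yslope -3.6 clr 6.8 [ 11.   7. -23. -31. -16. 123.] 7e-22 [0.6882 0.0151 0.224 ]
46 22 10 yslope -7.2 clr 13.8 [ 11.   7. -23. -31. -16. 118.] 5e-20 [0.6885 0.0143 0.2239]
46 22 15 yslope -10.7 clr 21.8 [ 11.   8. -23. -31. -16. 113.] 1e-30 [0.6887 0.0135 0.2238]
48 22 0 yslope 0.0 clr 4.0 [  9.   7. -23. -37. -16. 135.] 1e-19 [0.6873 0.0156 0.2238]
48 22 5 yslope -3.7 clr 10.7 [  9.   7. -22. -37. -16. 130.] 5e-27 [0.6876 0.0148 0.2237]
48 22 10 yslope -7.4 clr 17.8 [  9.   7. -22. -38. -16. 125.] 2e-21 [0.6878 0.014  0.2237]
48 22 15 yslope -11.1 clr 25.8 [  9.   7. -22. -38. -16. 121.] 2e-21 [0.688  0.0132 0.2235]
48 25 0 yslope 0.0 clr 0.4 [  6.   8. -20. -43. -21. 144.] 2e-29 [0.6875 0.0152 0.2238]
48 25 5 yslope -3.7 clr 5.5 [  5.   8. -20. -43. -21. 139.] 2e-22 [0.6878 0.0145 0.2237]
48 25 10 yslope -7.4 clr 13.1 [  5.   8. -20. -43. -22. 134.] 3e-29 [0.6881 0.0137 0.2237]
48 25 15 yslope -11.1 clr 21.3 [  5.   8. -19. -43. -22. 130.] 8e-21 [0.6883 0.0129 0.2235]
```

```bash
cat > t.py <<'E'
from kin import *
C=np.array([.6935,.0185,.204])
low=GP.apply([-.0095,.016,.019]);low2=GP.apply([-.0095,.021,.019]);print(low,low2)
for dz in(.009,0,-.006): p=C-low+[0,0,dz];print(p,shelfclear(p,GP))
p=C-low
rel((p+[-.04,-.03,.016],GP),(p+[-.015,-.01,.012],GP),(p+[0,0,.009],GP))
E
python3 t.py
```

```text
[ 0.00788154 -0.00921177 -0.02367012] [ 0.00891853 -0.0139566  -0.02485806]
[0.68561846 0.02771177 0.23667012] 0.01296462798052416
[0.68561846 0.02771177 0.22767012] 0.018820717584065092
[0.68561846 0.02771177 0.22167012] 0.022739101048584034
now 7.32 [ 0.5999 -0.0223  0.2781] [-1.62e+02 -4.05e+01 -1.00e-01] F [0.5 0.9 0.8] J [  5.  -3. -25. -30. -30. 113.]
[12.4, -1.7, 59.3] [0.4, 0.2, -0.2]
[28.8, -14.8, 83.8] [0.4, 0.2, -0.2]
[38.2, -20.6, 98.4] [0.4, 0.2, -0.2]
```

move_arm(
  motion=[
    [[5,0,25],[0.4,0.2,-0.2],1],
    [[9,-1,45],[0.4,0.2,-0.2],1],
    [[12,-2,59],[0.4,0.2,-0.2],1],
    [[20,-8,72],[0.4,0.2,-0.2],1],
    [[29,-15,84],[0.4,0.2,-0.2],1],
    [[34,-18,91],[0.4,0.2,-0.2],1],
    [[38,-20.6,98],[0.4,0.2,-0.2],1],
    [[38,-20.6,98],[0.4,0.2,-0.2],1],
    [[38,-20.6,98],[0.4,0.2,-0.2],1],
  ],
)

```text
clock: 8.07
tool_pos: [0.6847, 0.031, 0.2374]
orientation: [-161.7, -40.8, 0.5]
force: [-0.1, -0.4, 0.0]
opening: 0.0006
gripper_force: 0.0
```

```bash
python3 look.py m7; python3 -c "
from kin import *
p=np.array([.6856,.0277,.2277])
rel(*[(p+[0,0,d],GP) for d in(.004,0,-.004,-.006,-.009,-.012)])"
```

```text
now 8.22 [0.6847 0.0302 0.2384] [-161.6  -40.9    0.4] F [-0.1 -0.1 -0.3] J [ 10.   7. -20. -32. -23. 112.]
now 8.22 [0.6847 0.0302 0.2384] [-161.6  -40.9    0.4] F [-0.1 -0.1 -0.3] J [ 10.   7. -20. -32. -23. 112.]
[-3.7, 4.1, 4.6] [-0.2, -0.1, 0.2]
[-6.3, 5.1, 7.4] [-0.2, -0.1, 0.2]
[-8.9, 6.0, 10.3] [-0.2, -0.1, 0.2]
[-10.2, 6.5, 11.7] [-0.2, -0.1, 0.2]
[-12.2, 7.2, 13.9] [-0.2, -0.1, 0.2]
[-14.2, 7.9, 16.0] [-0.2, -0.1, 0.2]
```

View pics/m7.png

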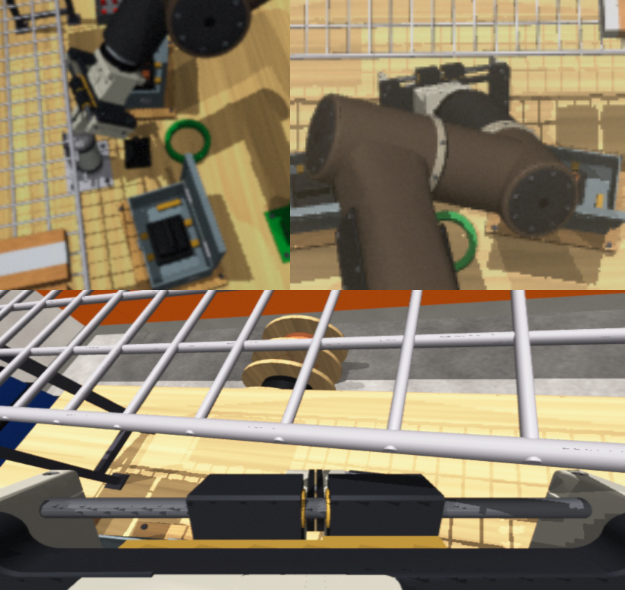

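The hand is over the cap, under and clear of the shelf edge. Now I'll find the contact.

move_arm(
  motion=[
    [[-3.7,4,4.6],[0,0,0],1],
    [[-5,4.6,6],[0,0,0],1],
    [[-6.3,5,7.4],[0,0,0],1],
    [[-6.3,5,7.4],[0,0,0],1],
  ],
)

```text
clock: 8.55
tool_pos: [0.6857, 0.0277, 0.2272]
orientation: [-161.6, -40.9, 0.3]
force: [-0.6, 0.4, 0.5]
opening: 0.0006
gripper_force: 0.0
```

```bash
python3 -c "
from kin import *
p=np.array([.6856,.0277,.2277])
rel(*[(p+[0,0,d],GP) for d in(.002,-.002,-.004,-.006,-.008,-.010,-.013)])"
```

```text
now 8.55 [0.6857 0.0277 0.2272] [-161.6  -40.9    0.3] F [-0.6  0.4  0.5] J [  9.   8. -20. -33. -23. 114.]
[1.6, -0.6, -1.8] [-0.2, -0.1, 0.2]
[-1.1, 0.3, 1.1] [-0.2, -0.1, 0.2]
[-2.4, 0.8, 2.5] [-0.2, -0.1, 0.2]
[-3.7, 1.3, 3.9] [-0.2, -0.1, 0.2]
[-5.0, 1.8, 5.4] [-0.2, -0.1, 0.2]
[-6.3, 2.2, 6.8] [-0.2, -0.1, 0.2]
[-8.3, 2.9, 9.0] [-0.2, -0.1, 0.2]
```

move_arm(
  motion=[
    [[-0.7,0.2,0.7],[0,0,0],1],
    [[-1.3,0.5,1.4],[0,0,0],1],
    [[-1.3,0.5,1.4],[0,0,0],1],
    [[-1.3,0.5,1.4],[0,0,0],1],
  ],
)

```text
clock: 8.88
tool_pos: [0.686, 0.0281, 0.2257]
orientation: [-161.6, -40.9, 0.4]
force: [0.0, -0.1, 0.6]
opening: 0.0006
gripper_force: 0.4
```

move_arm(
  motion=[
    [[-0.7,0.2,0.7],[0,0,0],1],
    [[-1.3,0.5,1.4],[0,0,0],1],
    [[-1.3,0.5,1.4],[0,0,0],1],
    [[-1.3,0.5,1.4],[0,0,0],1],
  ],
)

```text
clock: 9.22
tool_pos: [0.6863, 0.0281, 0.2242]
orientation: [-161.6, -41.0, 0.4]
force: [-3.6, -0.0, 6.0]
opening: 0.0004
gripper_force: 2.7
```

move_arm(
  motion=[
    [[-1.3,0.5,1.4],[0,0,0],1],
    [[-2.6,0.9,2.8],[0,0,0],1],
    [[-3.9,1.4,4.3],[0,0,0],1],
    [[-3.9,1.4,4.3],[0,0,0],1],
    [[-3.9,1.4,4.3],[0,0,0],1],
  ],
)

```text
clock: 9.63
tool_pos: [0.6865, 0.0281, 0.2193]
orientation: [-161.6, -41.1, 0.4]
force: [-6.2, -0.3, 11.5]
opening: 0.0003
gripper_force: 5.4
```

move_arm(
  motion=[
    [[-0.7,0.2,0.7],[0,0,0],1],
    [[-0.7,0.2,0.7],[0,0,0],1],
    [[-0.7,0.2,0.7],[0,0,0],1],
    [[-0.7,0.2,0.7],[0,0,0],1],
  ],
)

```text
clock: 9.97
tool_pos: [0.6869, 0.0281, 0.2189]
orientation: [-161.6, -41.1, 0.4]
force: [-6.1, -2.0, 11.4]
opening: 0.0003
gripper_force: 5.6
```

move_arm(
  motion=[
    [[-1,0.4,1.1],[0,0,0],1],
    [[-1,0.4,1.1],[0,0,0],1],
    [[-1,0.4,1.1],[0,0,0],1],
    [[-1,0.4,1.1],[0,0,0],1],
  ],
)

```text
clock: 10.3
tool_pos: [0.6876, 0.0281, 0.2186]
orientation: [-161.6, -41.3, 0.4]
force: [-7.8, -1.2, 15.0]
opening: 0.0005
gripper_force: 7.6
```

The force reached 15 N, which is past the spring's 12 N, so the cap was on its stop for at least 0.3 s. Releasing and backing off.

move_arm(
  motion=[
    [[3,-1,-3.5],[0,0,0],1],
    [[6.5,-2,-7],[0,0,0],1],
    [[6.5,-2,-7],[0,0,0],1],
    [[0,3,-17],[0,0,0],1],
    [[-8,8,-28],[0,0,0],1],
    [[-20,16,-45],[0,0,0],1],
    [[-22,18,-65],[0,0,0],1],
    [[-25,20,-85],[0,0,0],1],
    [[-28,22,-105],[0,0,0],1],
    [[-28,22,-105],[0,0,0],1],
  ],
)

```text
clock: 11.13
tool_pos: [0.6026, -0.0276, 0.2684]
orientation: [-161.7, -41.0, 0.4]
force: [0.5, -0.2, -0.4]
opening: 0.0002
gripper_force: 0.0
```

```bash
cat > t.py <<'E'
from kin import *
s=ctrl.snapshot("top");cv2.imwrite("pics/top8.png",s["color"])
import pickle;pickle.dump(s,open("t8.pkl","wb"))
s=ctrl.snapshot("scene");pickle.dump(s,open("s8.pkl","wb"))
# cover bare geometry: box yaw
ux=np.array([-.989,.145]);uy=np.array([-ux[1],ux[0]]) # box x (to robot), y
c=np.array([.554,-.183]);h=c+.059*ux
for a in(1.7,1.0,.5,0):
    e=np.r_[h-ux*.118*np.cos(a),.09+.118*np.sin(a)];print(a,np.round(e,3))
rel()
E
python3 t.py
```

```text
1.7 [ 0.481 -0.172  0.207]
1.0 [ 0.559 -0.184  0.189]
0.5 [ 0.598 -0.189  0.147]
0 [ 0.612 -0.192  0.09 ]
now 11.23 [ 0.6037 -0.0268  0.2666] [-161.6  -40.9    0.3] F [0.2 0.3 0.6] J [  3.  -1. -24. -35. -31. 119.]
```

```bash
cat > cov.py <<'E'
from kin import *
ux=np.array([-.989,.145]);h=np.array([.554,-.183])+.059*ux
GC=tilt(0,-8)
def tcp(a,rho,press=0.,dlat=0):
    P=np.r_[h-ux*rho*np.cos(a),.09+rho*np.sin(a)];n=np.r_[ux*np.sin(a),np.cos(a)]
    return P+n*(.004-press)+np.r_[ux*.0095,.019]
PATH=[(1.7,.095,-.03),(1.7,.095,0),(1.45,.095,0),(1.2,.095,0),(1.,.093,0),(.8,.092,0),(.6,.09,0),(.4,.088,0),(.2,.086,0),(0,.085,0),(0,.085,.004)]
if __name__=="__main__":
    o=ctrl.get_obs();q=np.array(o["joint_pos"])
    W=[([.54,-.08,.30],tilt(25,8)*rz(8)),([.47,-.15,.31],tilt(8,-4)),([.425,-.165,.31],GC)]+[(tcp(*a),GC) for a in PATH]
    for p,G in W:
        q,c=ik(np.array(p),G,q);print(np.round(p,3),np.round(q),"%.0e"%c)
    rel(*W[:3])
E
python3 cov.py
```

```text
[ 0.54 -0.08  0.3 ] [ 14.  -7. -30.   4. -42.  74.] 6e-24
[ 0.47 -0.15  0.31] [  6.  -4. -21.   2. -65.  79.] 9e-26
[ 0.425 -0.165  0.31 ] [  4.  -3. -19.   0. -74.  78.] 5e-24
[ 0.441 -0.166  0.199] [  3.   3. -28.   0. -59.  79.] 8e-27
[ 0.47  -0.171  0.203] [  3.   6. -25.  -0. -59.  79.] 1e-28
[ 0.494 -0.174  0.204] [  2.   8. -22.   0. -60.  80.] 3e-18
[ 0.517 -0.178  0.199] [  2.  11. -20.   0. -60.  80.] 4e-30
[ 0.533 -0.18   0.189] [  1.  13. -18.  -0. -59.  81.] 2e-21
[ 0.547 -0.182  0.178] [  1.  14. -17.  -0. -58.  81.] 7e-23
[ 0.557 -0.184  0.163] [  1.  16. -17.  -0. -57.  81.] 1e-21
[ 0.565 -0.185  0.147] [  1.  18. -17.  -0. -55.  81.] 1e-21
[ 0.569 -0.185  0.13 ] [  1.  19. -18.  -0. -53.  81.] 1e-20
[ 0.57  -0.185  0.113] [  1.  20. -19.  -0. -51.  81.] 3e-20
[ 0.57  -0.185  0.109] [  1.  20. -19.  -0. -51.  81.] 1e-27
now 11.23 [ 0.6037 -0.0268  0.2666] [-161.6  -40.9    0.3] F [0.2 0.3 0.6] J [  3.  -1. -24. -35. -31. 119.]
[-26.5, 29.0, -80.4] [-15.2, -15.8, 4.1]
[-73.1, 78.1, -153.3] [-19.7, -32.0, 9.2]
[-107.2, 82.8, -186.0] [-20.5, -39.3, 14.5]
```

move_arm(
  motion=[
    [[-13,15,-40],[-7,-7,2],1],
    [[-26,29,-80],[-13,-12,3],1],
    [[-38,42,-100],[-15,-17,4],1],
    [[-50,55,-120],[-17,-23,6],1],
    [[-62,67,-138],[-18,-28,8],1],
    [[-75,78,-155],[-20,-33,10],1],
    [[-90,80,-172],[-20,-37,13],1],
    [[-107,83,-186],[-20.5,-39.3,14.5],1],
    [[-107,83,-186],[-20.5,-39.3,14.5],1],
    [[-107,83,-186],[-20.5,-39.3,14.5],1],
  ],
)

```text
clock: 12.07
tool_pos: [0.4265, -0.1647, 0.3087]
orientation: [-179.9, 0.1, -7.9]
force: [0.6, 0.4, 0.6]
opening: 0.0004
gripper_force: 0.0
```

```bash
python3 -c "
from cov import *
rel((tcp(1.7,.095,-.045),GC),*[(tcp(*a),GC) for a in PATH])
# cap/tube check from top
s=ctrl.snapshot('top');cv2.imwrite('pics/c9.png',cv2.resize(s['color'][110:240,240:420],None,fx=4,fy=4))"
```

```text
now 12.07 [ 0.4265 -0.1647  0.3087] [-1.799e+02  1.000e-01 -7.900e+00] F [0.6 0.4 0.6] J [  4.  -3. -19.  -0. -74.  78.]
[-0.2, -0.3, 111.8] [-0.1, 0.1, 0.1]
[14.7, -0.2, 109.8] [-0.1, 0.1, 0.1]
[44.4, 0.0, 105.9] [-0.1, 0.1, 0.1]
[68.1, 0.2, 104.7] [-0.1, 0.1, 0.1]
[91.3, 0.4, 109.5] [-0.1, 0.1, 0.1]
[107.5, 0.5, 119.0] [-0.1, 0.1, 0.1]
[121.8, 0.6, 130.6] [-0.1, 0.1, 0.1]
[132.7, 0.7, 145.3] [-0.1, 0.1, 0.1]
[140.2, 0.8, 161.4] [-0.1, 0.1, 0.1]
[144.2, 0.8, 178.4] [-0.1, 0.1, 0.1]
[145.7, 0.8, 195.4] [-0.1, 0.1, 0.1]
[145.8, 0.8, 199.4] [-0.1, 0.1, 0.1]
```

View pics/c9.png

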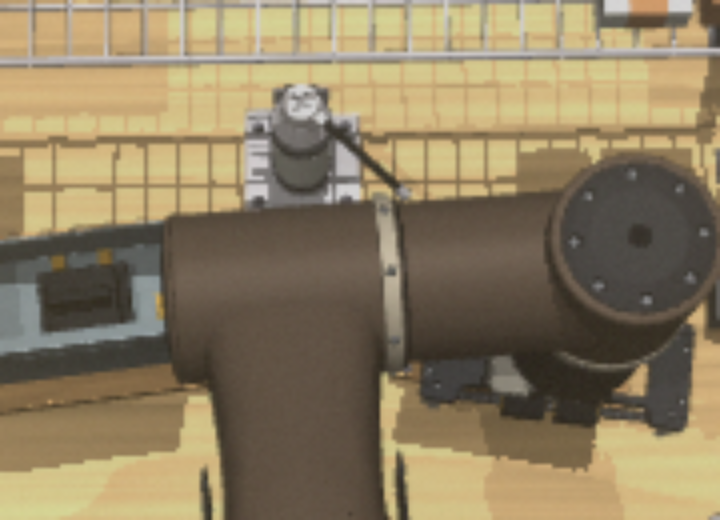

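The tube kept its aim after the press: cap at (302,102), mouth at (402,190). Now the cover.

move_arm(
  motion=[
    [[0,0,38],[0,0,0],1],
    [[0,0,76],[0,0,0],1],
    [[0,0,110],[0,0,0],1],
    [[15,0,110],[0,0,0],1],
    [[30,0,108],[0,0,0],1],
    [[44,0,106],[0,0,0],1],
    [[56,0,105],[0,0,0],1],
    [[68,0,105],[0,0,0],1],
    [[80,0,107],[0,0,0],1],
    [[91,0,110],[0,0,0],1],
  ],
)

```text
clock: 12.95
tool_pos: [0.517, -0.1777, 0.2001]
orientation: [-180.0, 0.0, -7.9]
force: [-2.7, -0.9, 0.6]
opening: 0.0004
gripper_force: 1.1
```

```bash
python3 -c "
from cov import *
rel(*[(tcp(*a),GC) for a in PATH[4:]])"
```

```text
now 12.95 [ 0.517  -0.1777  0.2001] [-180.     0.    -7.9] F [-2.7 -0.9  0.6] J [  2.  11. -19.  -0. -60.  81.]
[15.8, 0.0, 10.7] [-0.0, 0.0, 0.1]
[30.1, 0.1, 22.3] [-0.0, 0.0, 0.1]
[40.9, 0.2, 37.0] [-0.0, 0.0, 0.1]
[48.4, 0.3, 53.2] [-0.0, 0.0, 0.1]
[52.4, 0.3, 70.1] [-0.0, 0.0, 0.1]
[53.9, 0.3, 87.1] [-0.0, 0.0, 0.1]
[53.9, 0.3, 91.1] [-0.0, 0.0, 0.1]
```

The contact force is about 2.7 N, as the stiff hinge should give. Continuing along the arc.

move_arm(
  motion=[
    [[16,0,11],[0,0,0],1],
    [[30,0,22],[0,0,0],1],
    [[41,0,37],[0,0,0],1],
    [[48,0,53],[0,0,0],1],
    [[52,0,70],[0,0,0],1],
    [[53,0,80],[0,0,0],1],
    [[54,0,87],[0,0,0],1],
    [[54,0,90],[0,0,0],1],
    [[54,0,90],[0,0,0],1],
  ],
)

```text
clock: 13.7
tool_pos: [0.5697, -0.1848, 0.1129]
orientation: [-180.0, -0.0, -7.9]
force: [-7.4, 4.0, 21.0]
opening: 0.0007
gripper_force: 10.2
```

The fingers stopped at z = 0.113, exactly the height for a shut cover, with 21 N, so the cover is on the rim. Hold briefly, then lift off.

move_arm(
  motion=[
    [[0,0,0.5],[0,0,0],1],
    [[0,0,0.5],[0,0,0],1],
    [[0,0,-30],[0,0,0],1],
    [[0,0,-70],[0,0,0],1],
    [[-30,0,-100],[0,0,0],1],
    [[-70,0,-130],[0,0,0],1],
    [[-110,0,-150],[0,0,0],1],
    [[-140,0,-170],[0,0,0],1],
    [[-140,0,-170],[0,0,0],1],
  ],
)

```text
clock: 14.45
tool_pos: [0.4279, -0.1656, 0.2849]
orientation: [-179.9, -0.4, -8.0]
force: [0.0, 0.7, -0.3]
opening: 0.0004
gripper_force: 0.0
```

```bash
python3 -c "
from h import *
rel();s=ctrl.snapshot('scene')['color'];cv2.imwrite('pics/end.png',cv2.resize(s[100:380,180:480],None,fx=2,fy=2))"
```

```text
now 14.45 [ 0.4279 -0.1656  0.2849] [-179.9   -0.4   -8. ] F [ 0.   0.7 -0.3] J [  4.  -2. -22.  -0. -70.  79.]
```

View pics/end.png

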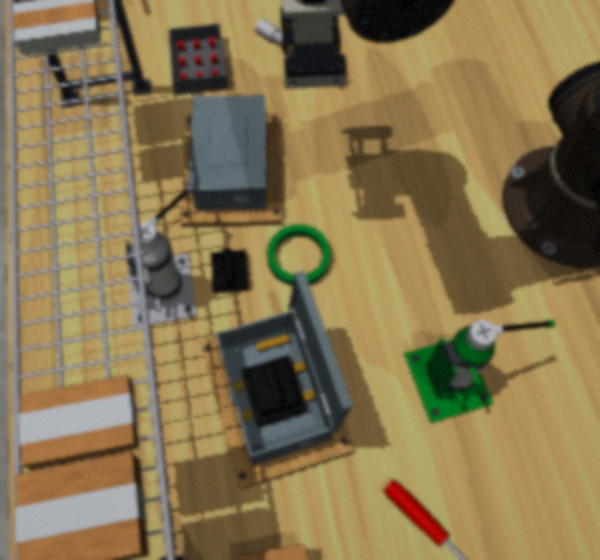

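The bare-jaw box is shut (230,150), the other cover still stands open (320,350), and the block, tape, screwdriver and tray look undisturbed. Handing in.

```bash
python3 -c "
from plant import ctrl
print(ctrl.close_job())"
```

```text
the job is handed in; nothing more can be done
None
```

I aimed the tube at the bare jaws (within about 2.5° by camera), pressed the cap to its stop, released it, and shut that box's cover. The other cover stayed open, nothing on the bench visibly moved, and I handed in at about 14.5 s; no verdict came back.

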